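# Nest the sample cups and hold the shuttle in the light gate

## Robot

A 7-joint arm with a two-finger parallel gripper is mounted at the origin on a cart in front of the work surface, level with it; the furniture and walls round the work are solid. World frame = base frame: x ahead of the robot, y to its left, z up, the work surface at z = 0. Lengths are in m, angles in rad, forces in N, time in s.
With the tool pointing down it reaches from about 0.4 to 0.85 m from the base axis. Payload 10.4 kg.
Tool frame: the origin (TCP) lies midway between the tips of the shut fingers; the grasp point (between the pads) lies 19 mm behind it; z points along the fingers, y is the line along which they close (so a half turn about z gives the same grasp; the last joint's range is limited). The gripper opens to 87 mm and grips with 3 to 60 N. Pads are 19 mm wide; open, the fingers measure 117 mm over their backs; the gripper's body (75 mm by 190 mm) begins 51 mm behind the grasp point.
Start: joints at [1.206, 0.332, -0.065, 1.46, 0.022, 1.35, -0.088], TCP at [0.21, -0.589, 0.197] pointing down, gripper open.
Joint ranges: [-2.6, 2.6], [-0.5, 2.12], [-1.47, 1.34], [0.16, 2.42], [-1.27, 4.41], [0.06, 2.06], [-2.6, 2.6]. Speed limits (rad/s): [2.22, 2.22, 2.79, 2.79, 3.14, 3.14, 3.14].

## Interface

Orientations are given as a unit quaternion [x, y, z, w].
In Python, from bench import sensors, eyes, order gives the robot as it stands.
- The arm moves only by the tool arm_command, never from a script. Its argument "steps" is a list of rows, each an object with "rot": the turn, a rotation vector about the world's x, y, z in degrees, a list of three; "slide": the shift along the world's x, y, z in m, a list of three; "grip": the opening, from 0 (shut) to 1 (fully open). A call has exactly 8 rows; each row shifts and turns the commanded pose from where the row before left it; what a row does not reach is not made up. A row lasts 1/8 s, in which the tool goes at most 62.5 mm and 10.7 degrees, less where a joint would pass 70% of its speed; a pose out of reach is approached as far as the arm can. A call with a gripper value outside its range is refused whole. The fingers move at their own pace and stop on an object; "newtons" is the grip in N (left out, the last holds). Time passes only in rows, so rows that do not move let the fingers close, or fill a call up. It gives the time, the measured TCP pose, the force, the opening and the grip force at its end, in the units of the state.
- sensors.read_state(): the state, without advancing time (a new reading comes with each control period).
- eyes.camera(name): name is "scene" or "top" or "wrist"; returns a dict with "pixels" (400x640x3 uint8, red, green, blue), "intrinsics" (3x3 intrinsics, pixels), "k1" (the pictures are not rectified: a ray, as slopes to the right and down, at radius r is drawn at 1 + k1 r^2 times it, then the intrinsics apply), "pose" (4x4, takes a point from camera to world coordinates). Camera axes: x right, y down, z forward; pixel columns grow to the right and rows downward; lengths in m; the calibration is good to about 2 mm. A picture is of the moment at which its call begins. There is no depth.
- order.close_job(): hands the job in; it is judged then, once.
Trained networks look in a picture, given as the dict that the camera call returned (one of the last four; its "shot" number tells which), for a name from the list of things; names that differ only in an ending like _2 or _b are one class to them, and where a whole thing is asked for, a point or a joint stands for the part that bears it (a point fixed in the world has none). Each returns a list of dicts, best first, with "conf" (0 to 1); they miss things now and then, are a little off and sometimes report something else, mostly with a low value. They report only what shows in the picture. A call takes as long as a camera call. They do not tell look-alikes from the thing itself.
- eyes.look_for(name, picture): "bbox" ([left, top, right, bottom] in pixels, round what is visible of it).
The state is a dict: "time": time; "joint_positions": joint angles; "joint_vel": joint speeds; "joint_torque": joint torques, N m; "ee_pos": TCP position; "eef_rot": TCP orientation; "ft_force": force on the tool from outside, world axes, zero at the start; "torque": the same for the moment, N m; "width": finger opening in m; "grip_force": force on a finger pad.
Only numpy, scipy, OpenCV 4.12 (cv2) and the standard library are available. Lean on these libraries where they do the work, as an engineer would, in place of code of your own. Each camera call takes 0.05 s, during which the arm holds its last target. There are 200 camera calls.

## Task

Nest the two loose white cups, one after the other, fully down and straight into the cup that sits on the station's shuttle, and let go of them while the shuttle is still home. Then take the orange tab and pull the spring-return shuttle out until its yellow pointers, and with them the stack, are level with the red marks of the light gate's two posts, and keep it there: finish while still holding the tab, because the spring draws the shuttle back. Leave the bottles, beaker and jar round the station where they are.

Things in the scene. Friction and masses are not known exactly. Their poses are not given: they have to be found in the camera images.
- shuttle: the grey shuttle with its seat, flat steel rod and orange pull tab, all one rigid moving part; origin on the worktop straight below the seat, axes as the station's. At the start it is home, where the spring draws it: origin at the station's; it can be pulled out 100 mm to its stop. It slides level, along the station's own -y. The spring pulls back with about 2.7 N at home and 90 N/m more as it comes out (about 8 N at the mark)
- station: aluminium base plate with dark guide rails, 120 x 220 x 10 mm, fixed, grey spring housing at its +y end. Origin on the worktop below the seat's home; z up; the plate spans its y from -145 to +75 mm; the shuttle is pulled along -y. Behind the left half of the worktop stands a tall fixed instrument, front face at about world x = 0.62, y = -0.12 to 0.42: keep the arm clear of it
- seat (a point): centre of the seat on the moving shuttle, on the shuttle's top face, 22 mm above the worktop: a black ring of 37 mm inner diameter, 5 mm high, in which the lowest cup stands (with 1 to 2 mm of play). The two yellow pointers stick out to either side level with this point. Axes as the station's
- mark (a point): middle of the light gate, halfway between its two black posts (each 10 x 12 mm, tops 100 mm above the worktop, 94 mm apart inside, across the track), 22 mm above the worktop. Red marks on both posts. Axes as the station's: the seat is at the mark when it lies at y = 0 in this frame; the gate stands 45 to 70 mm along -y from the seat's home, different each time
- tab_top (a point): middle of the top edge of the orange pull tab on the shuttle, 66 mm above the worktop: an upright plate 36 mm wide across the track, 12 mm thick along it, 52 mm high (its foot 14 mm above the worktop), 150 mm along -y from the seat and moving with it. Axes as the station's
- cup_seated_mid (a point): white cup like the others: tapered, open at the top, 56 mm high, outside diameter 32 mm at the foot, 50 mm at 40 mm up, then a straight collar of 56 mm outside diameter from 42 mm up to the rim; inner floor 18 mm above the foot, wall 2 mm, about 40 g. This one stands loose in the shuttle's seat. Point: its centre, 28 mm above its foot; z is its axis
- cup_a_mid (a point): white cup like the others: tapered, open at the top, 56 mm high, outside diameter 32 mm at the foot, 50 mm at 40 mm up, then a straight collar of 56 mm outside diameter from 42 mm up to the rim; inner floor 18 mm above the foot, wall 2 mm, about 40 g. It stands loose on the worktop. Point: its centre, 28 mm above its foot; z is its axis. A cup fully nested in another sits 18 mm higher than that one, and its collar begins 4 mm above the rim below
- cup_b_mid (a point): white cup like the others: tapered, open at the top, 56 mm high, outside diameter 32 mm at the foot, 50 mm at 40 mm up, then a straight collar of 56 mm outside diameter from 42 mm up to the rim; inner floor 18 mm above the foot, wall 2 mm, about 40 g. It stands loose on the worktop. Point: its centre, 28 mm above its foot; z is its axis. Either loose cup may go in first
- cup_seated: the cup in the seat; origin at the centre of its foot
- cup_a: loose cup; origin at the centre of its foot
- cup_b: loose cup; origin at the centre of its foot
- beaker: glass beaker, 55 x 60 x 71 mm, bystander at the back right; origin at its foot
- blue_bottle: clear bottle with a blue cap, 57 mm wide, 101 mm high, bystander at the back right; origin at its foot
- dropper: amber dropper bottle with a black top, 31 mm wide, 105 mm high, bystander at the back right; origin at its foot
- red_jar: small white jar with a red lid, 44 mm wide, 42 mm high, bystander at the front left; origin at its foot
Not all that is in view belongs to the job. What is shaped like the cup_seated but pink is not meant.

How it is judged:
On the way, in this order (a step that is already met when the one before it is completed fails the run):
1. both loose cups are fully nested in the seated cup and released, with the shuttle still home (((horizontal distance between each of cup_seated_mid, cup_a_mid, cup_b_mid and seat below 0.007 m and angle between each of cup_seated_mid, cup_a_mid, cup_b_mid's own z axis and vertical below 0.1 rad and z of cup_seated_mid in the frame of seat between 0.023 and 0.033 m and z of cup_a_mid in the frame of seat between 0.041 and 0.051 m and z of cup_b_mid in the frame of seat between 0.059 and 0.069 m and horizontal distance between each of cup_a_mid, cup_b_mid and cup_seated_mid below 0.005 m) or (horizontal distance between each of cup_seated_mid, cup_b_mid, cup_a_mid and seat below 0.007 m and angle between each of cup_seated_mid, cup_b_mid, cup_a_mid's own z axis and vertical below 0.1 rad and z of cup_seated_mid in the frame of seat between 0.023 and 0.033 m and z of cup_b_mid in the frame of seat between 0.041 and 0.051 m and z of cup_a_mid in the frame of seat between 0.059 and 0.069 m and horizontal distance between each of cup_b_mid, cup_a_mid and cup_seated_mid below 0.005 m)) and y of seat in the frame of station above -0.012 m and contact force between the fingers and cup_seated below 0.2 N and contact force between the fingers and cup_a below 0.2 N and contact force between the fingers and cup_b below 0.2 N), for 0.2 s.
2. the shuttle is pulled to the mark by its tab, the stack still nested (((horizontal distance between each of cup_seated_mid, cup_a_mid, cup_b_mid and seat below 0.007 m and angle between each of cup_seated_mid, cup_a_mid, cup_b_mid's own z axis and vertical below 0.1 rad and z of cup_seated_mid in the frame of seat between 0.023 and 0.033 m and z of cup_a_mid in the frame of seat between 0.041 and 0.051 m and z of cup_b_mid in the frame of seat between 0.059 and 0.069 m and horizontal distance between each of cup_a_mid, cup_b_mid and cup_seated_mid below 0.005 m) or (horizontal distance between each of cup_seated_mid, cup_b_mid, cup_a_mid and seat below 0.007 m and angle between each of cup_seated_mid, cup_b_mid, cup_a_mid's own z axis and vertical below 0.1 rad and z of cup_seated_mid in the frame of seat between 0.023 and 0.033 m and z of cup_b_mid in the frame of seat between 0.041 and 0.051 m and z of cup_a_mid in the frame of seat between 0.059 and 0.069 m and horizontal distance between each of cup_b_mid, cup_a_mid and cup_seated_mid below 0.005 m)) and y of seat in the frame of mark between -0.005 and 0.005 m and linear speed of shuttle below 0.01 m/s and contact force between the fingers and shuttle above 1.5 N and contact force between each of the arm, the fingers and cup_seated below 0.2 N and contact force between each of the arm, the fingers and cup_a below 0.2 N and contact force between each of the arm, the fingers and cup_b below 0.2 N), for 0.3 s.
At the end, for the whole second after the job is handed in: Three cups nested on the seat, upright within 0.1 rad, in 18 mm steps (each within 5 mm), concentric within 5 mm (7 mm with the seat); seat still and within 5 mm of the mark along the track; fingers press the pull tab with over 1.5 N and touch no cup (all of step 2); the arm keeps its last pose, push and grip.
It fails at once if a bottle, the beaker or the jar is moved by more than 30 mm (distance of any of beaker, blue_bottle, dropper, red_jar from where it was at the start of the episode above 0.03 m).
It also fails if it takes over 72 s, if anything falls off the work surface, if the arm or the gripper's body presses on something with over 40 N, if the wrist force passes 120 N, or if a joint passes its speed limit or range.

## Working session

There is one attempt and no reset: what is moved stays moved. The work goes in short steps, Python scripts to look and compute and a tool call to move; the robot and the scene stay as the last step left them, time stands still between calls to the robot, and variables do not carry over. Pictures are saved under pics/ and viewed, at most 10 in all, crops included, and the job is handed in when it is done.

Besides the shell and the picture viewer there is one more tool, called after "Request:" by a JSON object that holds its "method" and its "body". arm_command: Moves the arm, as the interface text tells. Its arguments: {"type":"object","properties":{"steps":{"type":"array","items":{"type":"object","properties":{"rot":{"type":"array","items":{"type":"number"}},"slide":{"type":"array","items":{"type":"number"}},"grip":{"type":"number"}}}},"newtons":{"type":"number"}},"required":["steps"]}

```bash
mkdir -p pics; cat > h.py <<'E'
import numpy as np, cv2
from bench import sensors, eyes, order
def shot(n,save=None):
    p=eyes.camera(n)
    if save: cv2.imwrite('pics/'+save+'.png',cv2.cvtColor(p['pixels'],cv2.COLOR_RGB2BGR))
    return p
def ray(p,u,v):
    K=np.array(p['intrinsics']);T=np.array(p['pose'])
    d=cv2.undistortPoints(np.array([[[u,v]]],float),K,np.array([p['k1'],0,0,0,0.]))[0,0]
    return T[:3,3],T[:3,:3]@np.array([d[0],d[1],1])
def atz(p,u,v,z):
    o,d=ray(p,u,v); return o+d*(z-o[2])/d[2]
def proj(p,X):
    K=np.array(p['intrinsics']);T=np.array(p['pose'])
    x=T[:3,:3].T@(np.array(X,float)-T[:3,3])
    s=x[:2]/x[2]; s=s*(1+p['k1']*(s@s)); return K[:2,:2]@s+K[:2,2]
E
python3 - <<'E'
from h import *
np.set_printoptions(precision=3,suppress=True)
a=shot('top','top0');b=shot('scene','scene0')
for n,p in(('top',a),('scene',b)):
    print(n,p['pose'][:3,3],p['pose'][:3,2],p['intrinsics'][0,0],p['k1'])
    for k in('cup_a','cup_seated','seat','tab_top','shuttle','station','mark','red_jar','dropper','beaker','blue_bottle'):
        try: print(k,[(np.round(r['bbox']).tolist(),round(r['conf'],2)) for r in eyes.look_for(k,p)][:6])
        except Exception as e: print(k,e)
s=sensors.read_state();print(s)
E
```

```text
top [0.358 0.016 1.068] [ 0.159 -0.014 -0.987] 411.9370464706701 -0.09699515648197014
cup_a [([186.0, 216.0, 212.0, 239.0], 0.97), ([413.0, 214.0, 435.0, 238.0], 0.85), ([234.0, 249.0, 251.0, 264.0], 0.67)]
cup_seated [([373.0, 221.0, 397.0, 242.0], 0.97), ([280.0, 184.0, 300.0, 206.0], 0.8)]
seat [([277.0, 185.0, 352.0, 212.0], 0.73)]
tab_top [([273.0, 187.0, 353.0, 214.0], 0.96)]
shuttle [([277.0, 190.0, 352.0, 212.0], 0.91)]
station [([187.0, 214.0, 212.0, 239.0], 0.72), ([259.0, 175.0, 353.0, 225.0], 0.63), ([275.0, 186.0, 353.0, 212.0], 0.59)]
mark [([306.0, 174.0, 314.0, 222.0], 0.63)]
red_jar [([233.0, 246.0, 250.0, 265.0], 0.71)]
dropper [([442.0, 149.0, 460.0, 167.0], 0.54), ([282.0, 183.0, 301.0, 208.0], 0.38)]
beaker [([373.0, 134.0, 394.0, 164.0], 0.73)]
blue_bottle [([401.0, 147.0, 427.0, 169.0], 0.7), ([415.0, 215.0, 437.0, 238.0], 0.15)]
scene [-0.457  0.598  0.9  ] [ 0.684 -0.424 -0.594] 514.8449895759 -0.1225240598062269
cup_a [([374.0, 169.0, 398.0, 198.0], 0.67), ([202.0, 246.0, 228.0, 274.0], 0.64), ([280.0, 174.0, 306.0, 227.0], 0.16)]
cup_seated [([268.0, 191.0,
[... 496 characters left out ...]
82.0, 330.0, 227.0], 0.74)]
dropper [([365.0, 129.0, 370.0, 161.0], 0.54), ([263.0, 181.0, 328.0, 225.0], 0.41)]
beaker [([316.0, 148.0, 330.0, 176.0], 0.6)]
blue_bottle [([340.0, 138.0, 357.0, 173.0], 0.64)]
{'time': 1.2, 'joint_positions': array([ 1.206,  0.332, -0.065,  1.46 ,  0.022,  1.35 , -0.089]), 'joint_vel': array([ 0.   , -0.001,  0.001, -0.   , -0.001,  0.001,  0.   ]), 'joint_torque': array([  0.   , -62.304,   0.025, -39.012,  -0.061,   0.032,   0.   ]), 'ee_pos': array([ 0.21 , -0.589,  0.197]), 'eef_rot': array([0.985, 0.17 , 0.   , 0.   ]), 'ft_force': array([-0.33 , -0.234,  0.733]), 'torque': array([ 0.023, -0.005, -0.079]), 'grip_force': 0.0, 'width': 0.08666367641876593}
```

```bash
python3 - <<'E'
import cv2
a=cv2.imread('pics/top0.png')[120:280,170:480];b=cv2.imread('pics/scene0.png')[110:300,180:430]
cv2.imwrite('pics/c1.png',cv2.resize(a,(775,400),interpolation=cv2.INTER_CUBIC))
cv2.imwrite('pics/c2.png',cv2.resize(b,(750,570),interpolation=cv2.INTER_CUBIC))
E
```

```text
(no output)
```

View pics/c1.png

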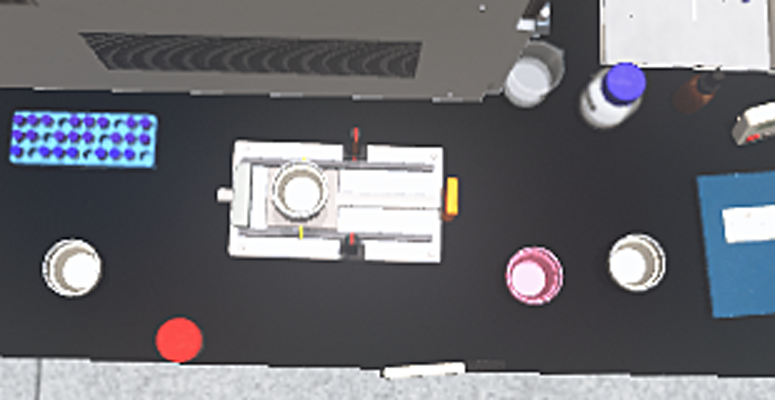

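View pics/c2.png

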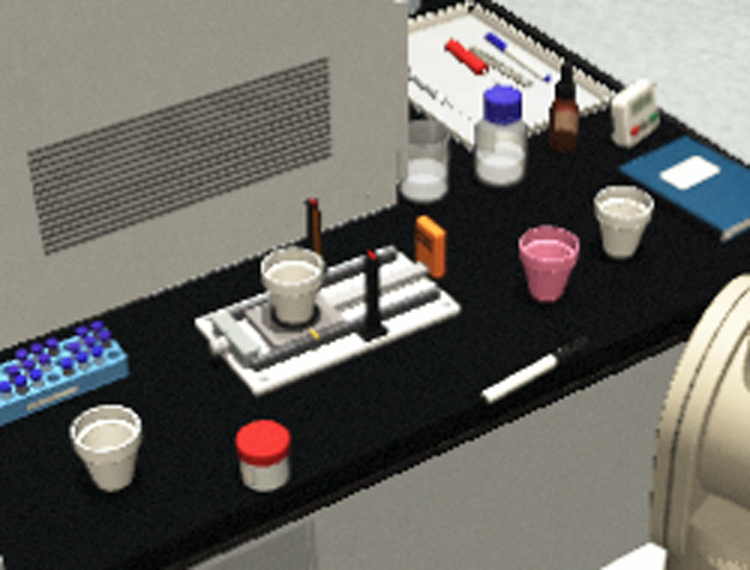

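The pictures show the pink decoy at top px (384,230), loose cups at (199,227) and (425,225), the seated cup at (290,196), the tab at (350,199), yellow pointers at (291,184)/(290,212) and red marks at (312,173)/(311,216).

```bash
cat >> h.py <<'E'
from scipy.optimize import least_squares
def cupbox(p,X,z0):
    t=np.linspace(0,2*np.pi,48)
    P=np.array([proj(p,[X[0]+r*np.cos(a),X[1]+r*np.sin(a),z0+z]) for r,z in((.028,.056),(.028,.042),(.016,0)) for a in t])
    return np.r_[P.min(0),P.max(0)]
def fitcup(p,box,z0=0):
    c=atz(p,(box[0]+box[2])/2,(box[1]+box[3])/2,z0+.03)[:2]
    r=least_squares(lambda x:cupbox(p,x,z0)-np.array(box),c); return r.x,np.abs(r.fun).max()
E
python3 - <<'E'
from h import *
np.set_printoptions(precision=4,suppress=True)
a=shot('top');b=shot('scene')
for n,bx in(('L',[186,216,212,239]),('R',[413,214,435,238]),('S',[280,184,300,206])):print(n,fitcup(a,bx,.022 if n=='S' else 0))
for n,bx in(('L',[202,246,228,274]),('R',[374,169,398,198]),('S',[268,191,289,217])):print(n,fitcup(b,bx,.022 if n=='S' else 0))
f=lambda x,y,z:atz(a,170+x/2.5,120+y/2.5,z)
print('ptr',f(302,160,.022),f(301,231,.022));print('red',f(355,133,.1),f(352,240,.1));print('tab',f(451,198,.066))
print('jar',f(179,340,.04),'pink',f(534,275,.03)); print('plate',f(235,142,.01),f(443,148,.01),f(230,256,.01),f(441,262,.01))
w=shot('wrist');T=w['pose'];print(T, w['intrinsics'])
from scipy.spatial.transform import Rotation as R
s=sensors.read_state();print(R.from_quat(s['eef_rot']).as_matrix(), R.from_quat(s['eef_rot']).as_matrix().T@(T[:3,3]-s['ee_pos']))
E
```

```text
L (array([0.4465, 0.2923]), np.float64(1.1391837116932493))
R (array([ 0.4665, -0.2696]), np.float64(0.7099477496968234))
S (array([0.5315, 0.0675]), np.float64(1.5280593717877764))
L (array([0.4484, 0.2955]), np.float64(1.22084585490245))
R (array([ 0.476 , -0.2654]), np.float64(2.7043209277291282))
S (array([0.5371, 0.0631]), np.float64(0.0944081117264659))
ptr [0.569  0.0693 0.022 ] [0.4949 0.0676 0.022 ]
red [0.5813 0.0153 0.1   ] [0.4775 0.0152 0.1   ]
tab [ 0.5264 -0.0814  0.066 ]
jar [0.3799 0.1837 0.04  ] pink [ 0.4557 -0.1707  0.03  ]
plate [0.5886 0.141  0.01  ] [ 0.5888 -0.0778  0.01  ] [0.4683 0.1404 0.01  ] [ 0.4684 -0.0775  0.01  ]
[[ 0.3345 -0.9056 -0.2606  0.2816]
 [-0.9424 -0.3217 -0.0916 -0.5631]
 [-0.0008  0.2763 -0.9611  0.3846]
 [ 0.      0.      0.      1.    ]] [[312.9541   0.     316.1457]
 [  0.     312.9541 193.8371]
 [  0.       0.       1.    ]]
[[ 0.9421  0.3352  0.    ]
 [ 0.3352 -0.9421 -0.    ]
 [ 0.      0.     -1.    ]] [ 0.0765 -0.     -0.1871]
```

Request:
{"method": "arm_command", "body": {"steps": [{"rot":[0,0,10],"slide":[0.016,0.02,0],"grip":1},{"rot":[0,0,10],"slide":[0.016,0.02,0],"grip":1},{"rot":[0,0,10],"slide":[0.016,0.02,0],"grip":1},{"rot":[0,0,10],"slide":[0.016,0.02,0],"grip":1},{"rot":[0,0,10],"slide":[0.016,0.02,0],"grip":1},{"rot":[0,0,10],"slide":[0.016,0.02,0],"grip":1},{"rot":[0,0,10],"slide":[0.016,0.02,0],"grip":1},{"rot":[0,0,10],"slide":[0.016,0.02,0],"grip":1}]}}

```text
time: 2.35
ee_pos: [0.338, -0.4282, 0.1976]
eef_rot: [0.643, 0.766, -0.0, 0.0]
ft_force: [0.1, 0.0, -0.6]
width: 0.0872
grip_force: 0.0
```

Request:
{"method": "arm_command", "body": {"steps": [{"rot":[0,0,10],"slide":[0.016,0.02,0],"grip":1},{"rot":[0,0,10],"slide":[0.016,0.02,0],"grip":1},{"rot":[0,0,10],"slide":[0.016,0.02,0],"grip":1},{"rot":[0,0,10],"slide":[0.016,0.02,0],"grip":1},{"rot":[0,0,10],"slide":[0.016,0.02,0],"grip":1},{"rot":[0,0,10],"slide":[0.016,0.02,0],"grip":1},{"rot":[0,0,10],"slide":[0.016,0.02,0],"grip":1},{"rot":[0,0,10],"slide":[0.016,0.02,0],"grip":1}]}}

```text
time: 3.35
ee_pos: [0.466, -0.2683, 0.1976]
eef_rot: [0.001, 1.0, -0.0, 0.0]
ft_force: [0.6, -0.8, -0.2]
width: 0.0869
grip_force: 0.0
```

```bash
python3 - <<'E'
from h import *
np.set_printoptions(precision=4,suppress=True)
s=sensors.read_state();print(s['time'],s['ee_pos'],s['eef_rot'],s['joint_positions'])
w=shot('wrist','w1')
for k in('cup_a',): 
  for r in eyes.look_for(k,w): print(r['bbox'],r['conf'],fitcup(w,r['bbox']))
E
```

```text
3.35 [ 0.466  -0.2683  0.1976] [ 0.0008  1.     -0.0001  0.0001] [ 0.979   0.1899 -0.6076  1.6665  0.1116  1.3198  1.9213]
[285.0, 154.2, 339.4, 205.8] 0.61 (array([ 0.4716, -0.272 ]), np.float64(1.2925138013511628))
```

View pics/w1.png

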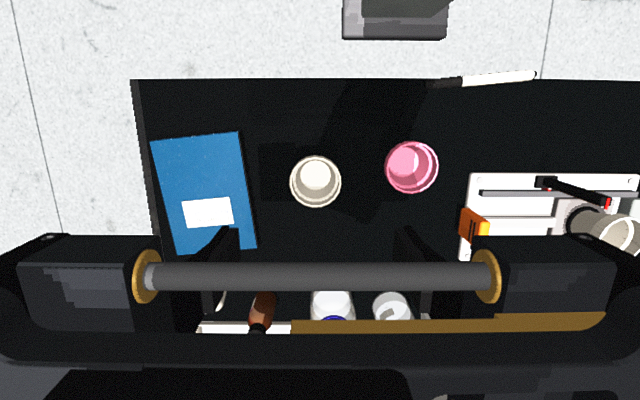

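The wrist view shows the cup centred at about (316,181), the pink one at (411,167). I refine with a segmented outline.

```bash
cat >> h.py <<'E'
def seg(p,u,v,lo=70):
    im=p['pixels'].astype(int); m=((im.min(2)>lo)&(im.max(2)-im.min(2)<60)).astype(np.uint8)
    n,l,st,c=cv2.connectedComponentsWithStats(m,connectivity=4)
    k=l[int(v),int(u)]; x,y,w,h,ar=st[k]; return [x-.5,y-.5,x+w-.5,y+h-.5],ar
E
python3 - <<'E'
from h import *
w=shot('wrist')
for lo in(50,70,90,110):
  b,a=seg(w,316,181,lo); print(lo,b,a,fitcup(w,b))
E
```

```text
50 [np.float64(286.5), np.float64(153.5), np.float64(339.5), np.float64(206.5)] 2206 (array([ 0.47302702, -0.26880185]), np.float64(0.6005172759057018))
70 [np.float64(286.5), np.float64(153.5), np.float64(339.5), np.float64(206.5)] 2173 (array([ 0.47302702, -0.26880185]), np.float64(0.6005172759057018))
90 [np.float64(286.5), np.float64(153.5), np.float64(338.5), np.float64(206.5)] 2139 (array([ 0.47304035, -0.26934226]), np.float64(0.34730977789223516))
110 [np.float64(286.5), np.float64(153.5), np.float64(338.5), np.float64(205.5)] 2105 (array([ 0.47248913, -0.26934047]), np.float64(0.1791262275910981))
```

Request:
{"method": "arm_command", "body": {"steps": [{"slide":[0.007,-0.001,-0.03],"grip":1},{"slide":[0,0,-0.035],"grip":1},{"slide":[0,0,-0.035],"grip":1},{"slide":[0,0,-0.035],"grip":1},{"slide":[0,0,-0.0216],"grip":1},{"grip":0.5},{"grip":0.5},{"grip":0.5}], "newtons": 15}}

```text
schema error: expected keys rot, slide, grip
```

```bash
python3 - <<'E'
from h import *
s=sensors.read_state();print(s['time'],s['ee_pos'],s['eef_rot'],s['width'],s['grip_force'])
w=shot('wrist','w2')
E
```

```text
3.5 [ 0.46615878 -0.26784968  0.19758786] [2.91418380e-03 9.99995731e-01 1.35730935e-04 1.62431887e-04] 0.08726317110480337 0.0
```

View pics/w2.png

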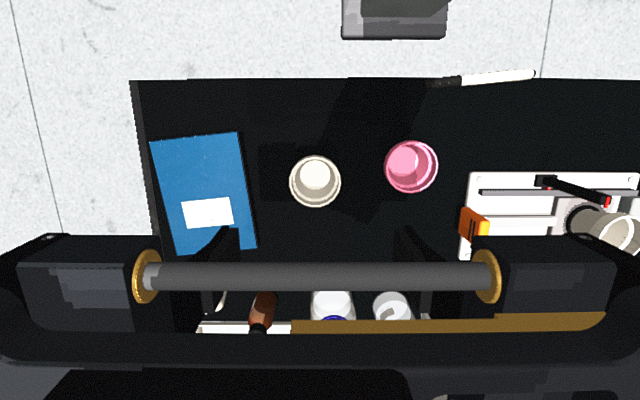

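Request:
{"method": "arm_command", "body": {"steps": [{"rot":[0,0,0],"slide":[0.007,-0.001,-0.03],"grip":1},{"rot":[0,0,0],"slide":[0,0,-0.035],"grip":1},{"rot":[0,0,0],"slide":[0,0,-0.035],"grip":1},{"rot":[0,0,0],"slide":[0,0,-0.035],"grip":1},{"rot":[0,0,0],"slide":[0,0,-0.0216],"grip":1},{"rot":[0,0,0],"slide":[0,0,0],"grip":0.5},{"rot":[0,0,0],"slide":[0,0,0],"grip":0.5},{"rot":[0,0,0],"slide":[0,0,0],"grip":0.5}], "newtons": 15}}

```text
time: 4.55
ee_pos: [0.4731, -0.2706, 0.0421]
eef_rot: [0.004, 1.0, -0.001, 0.001]
ft_force: [-0.4, -0.8, 0.1]
width: 0.0646
grip_force: 0.0
```

```bash
python3 - <<'E'
from h import *
s=sensors.read_state();print(s['time'],s['ee_pos'],s['eef_rot'],s['width'],s['grip_force'])
w=shot('wrist','w3')
E
```

```text
4.55 [ 0.47306332 -0.27056598  0.04208101] [ 4.09688622e-03  9.99991177e-01 -5.84170183e-04  7.21276007e-04] 0.06462431683834467 0.0
```

View pics/w3.png

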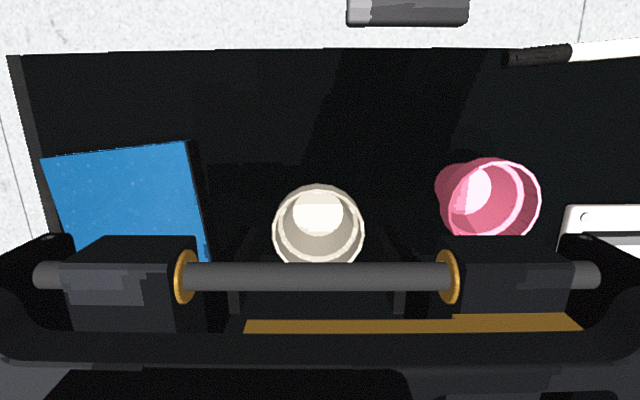

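The cup's rim is at x 272–365, top 184, centred between the fingers (about 235 and 400). The fingers are still closing.

Request:
{"method": "arm_command", "body": {"steps": [{"rot":[0,0,0],"slide":[0,0,0],"grip":0.5},{"rot":[0,0,0],"slide":[0,0,0],"grip":0.5},{"rot":[0,0,0],"slide":[0,0,0],"grip":0.5},{"rot":[0,0,0],"slide":[0,0,0.01],"grip":0.5},{"rot":[0,0,0],"slide":[0,0,0.03],"grip":0.5},{"rot":[0,0,0],"slide":[0,0,0.04],"grip":0.5},{"rot":[0,0,0],"slide":[0,0,0.04],"grip":0.5},{"rot":[0,0,0],"slide":[0,0,0.03],"grip":0.5}]}}

```text
time: 5.6
ee_pos: [0.473, -0.2698, 0.1935]
eef_rot: [0.003, 1.0, -0.001, 0.001]
ft_force: [1.3, 0.7, 0.6]
width: 0.0435
grip_force: 0.0
```

```bash
cat >> h.py <<'E'
def rim(p,X,z):
    t=np.linspace(0,2*np.pi,72);return np.array([proj(p,[X[0]+.028*np.cos(a),X[1]+.028*np.sin(a),z]) for a in t])
def fitrim(p,u,v,z,X0,lo=70):  # visible left, right, top bounds of the white blob vs rim
    b,a=seg(p,u,v,lo)
    def f(x):
        P=rim(p,x,z); return np.array([P[:,0].min()-b[0],P[:,0].max()-b[2],P[:,1].min()-b[1]])
    r=least_squares(f,X0); return r.x,b,r.fun
E
python3 - <<'E'
from h import *
np.set_printoptions(precision=4,suppress=True)
s=sensors.read_state();print(s['time'],s['ee_pos'],s['eef_rot'],s['width'],s['grip_force'],s['ft_force'])
w=shot('wrist','w4');e=s['ee_pos']
print(fitrim(w,318,220,e[2]+.015,e[:2]))
P=rim(w,e[:2],e[2]+.015);print(P.min(0),P.max(0))
E
```

```text
5.6 [ 0.473  -0.2698  0.1935] [ 0.0035  1.     -0.0005  0.0008] 0.04350286159222622 0.0 [1.3361 0.6866 0.5624]
(array([ 0.3675, -0.2669]), [np.float64(-0.5), np.float64(-0.5), np.float64(639.5), np.float64(399.5)], array([ 264.5506, -264.527 ,  -19.8137]))
[268.4213 190.0019] [362.5094 276.8985]
```

View pics/w4.png

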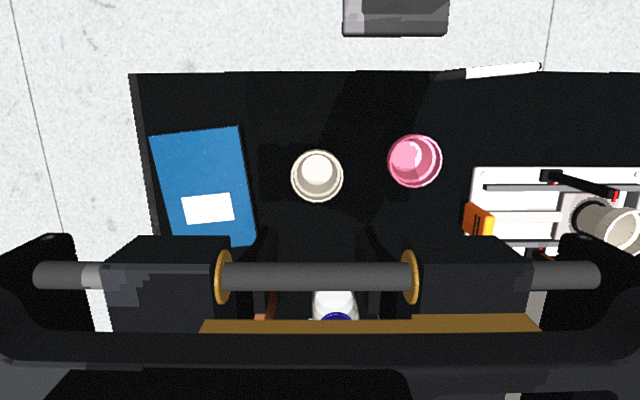

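```bash
python3 - <<'E'
from h import *
np.set_printoptions(precision=4,suppress=True)
w=shot('wrist');s=sensors.read_state();e=s['ee_pos'];print(s['time'])
b,a=seg(w,317,172,90);print(b,fitcup(w,b))
T=w['pose'];print(T[:3,3]-e,T[:3,2])
for y in(-.0218,.0218):
  for z in(0,.02,.04): print(y,z,proj(w,e+[0,y,z]))
im=w['pixels'][200:300,230:410];im=cv2.convertScaleAbs(im,alpha=4,beta=10)
cv2.imwrite('pics/c5.png',cv2.resize(cv2.cvtColor(im,cv2.COLOR_RGB2BGR),(792,440),interpolation=cv2.INTER_CUBIC))
E
```

```text
5.7
[np.float64(291.5), np.float64(146.5), np.float64(343.5), np.float64(199.5)] (array([ 0.4729, -0.2689]), np.float64(0.1091425791345273))
[-0.0761  0.0015  0.1887] [ 0.2817 -0.0046 -0.9595]
-0.0218 0 [281.8718 224.6813]
-0.0218 0.02 [278.2132 237.5   ]
-0.0218 0.04 [273.7096 253.2927]
0.0218 0 [349.2094 224.262 ]
0.0218 0.02 [352.5729 237.052 ]
0.0218 0.04 [356.7143 252.8136]
```

View pics/c5.png

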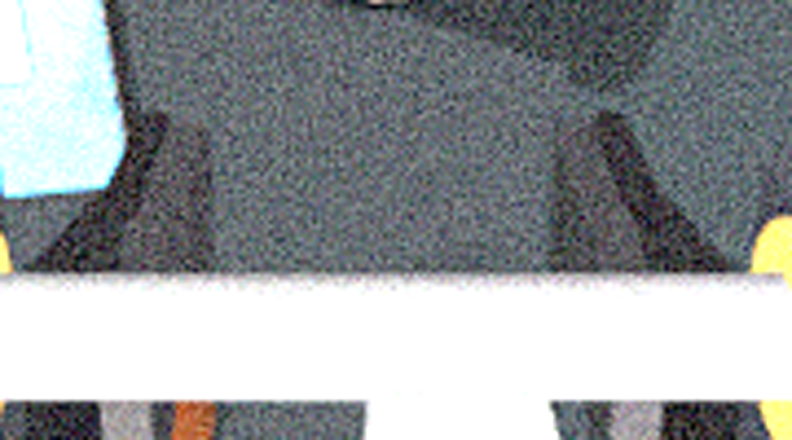

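The fingertips are where computed, and the cup is unmoved at (317,172), so the hold was too shallow. I retry deeper and check the grip force before lifting.

Request:
{"method": "arm_command", "body": {"steps": [{"rot":[0,0,0],"slide":[0,0.001,0],"grip":1},{"rot":[0,0,0],"slide":[0,0,-0.02],"grip":1},{"rot":[0,0,0],"slide":[0,0,-0.03],"grip":1},{"rot":[0,0,0],"slide":[0,0,-0.03],"grip":1},{"rot":[0,0,0],"slide":[0,0,-0.03],"grip":1},{"rot":[0,0,0],"slide":[0,0,-0.03],"grip":1},{"rot":[0,0,0],"slide":[0,0,-0.02],"grip":0.55},{"rot":[0,0,0],"slide":[0,0,0],"grip":0.55}]}}

```text
time: 6.7
ee_pos: [0.4714, -0.2681, 0.0293]
eef_rot: [0.003, 1.0, 0.001, -0.001]
ft_force: [0.3, 0.1, -0.1]
width: 0.0739
grip_force: 0.0
```

Request:
{"method": "arm_command", "body": {"steps": [{"rot":[0,0,0],"slide":[0,0,0],"grip":0.55},{"rot":[0,0,0],"slide":[0,0,0],"grip":0.55},{"rot":[0,0,0],"slide":[0,0,0],"grip":0.55},{"rot":[0,0,0],"slide":[0,0,0],"grip":0.55},{"rot":[0,0,0],"slide":[0,0,0],"grip":0.55},{"rot":[0,0,0],"slide":[0,0,0],"grip":0.55},{"rot":[0,0,0],"slide":[0,0,0],"grip":0.55},{"rot":[0,0,0],"slide":[0,0,0],"grip":0.55}]}}

```text
time: 7.7
ee_pos: [0.4729, -0.2686, 0.0314]
eef_rot: [0.003, 1.0, 0.0, 0.0]
ft_force: [-1.3, 1.7, 6.4]
width: 0.0479
grip_force: 3.0
```

```bash
python3 - <<'E'
from h import *
np.set_printoptions(precision=4,suppress=True)
w=shot('wrist');s=sensors.read_state();e=s['ee_pos'];print(s['time'],s['width'],s['grip_force'],e)
for y in(-.024,.024):
  for z in(0,.02,.04): print(y,z,proj(w,e+[0,y,z]))
P=rim(w,e[:2],.056);print(P.min(0),P.max(0))
im=w['pixels'][150:350,180:460];im=cv2.convertScaleAbs(im,alpha=2,beta=10)
cv2.imwrite('pics/c6.png',cv2.resize(cv2.cvtColor(im,cv2.COLOR_RGB2BGR),(784,560),interpolation=cv2.INTER_CUBIC))
E
```

```text
7.75 0.047701789005251974 2.983647732002339 [ 0.4729 -0.2687  0.0314]
-0.024 0 [278.0377 226.0859]
-0.024 0.02 [274.0518 239.0371]
-0.024 0.04 [269.1329 255.0337]
0.024 0 [352.874  225.5209]
0.024 0.02 [356.785  238.4174]
0.024 0.04 [361.6121 254.3481]
[265.9027 194.6577] [364.9022 285.5172]
```

View pics/c6.png

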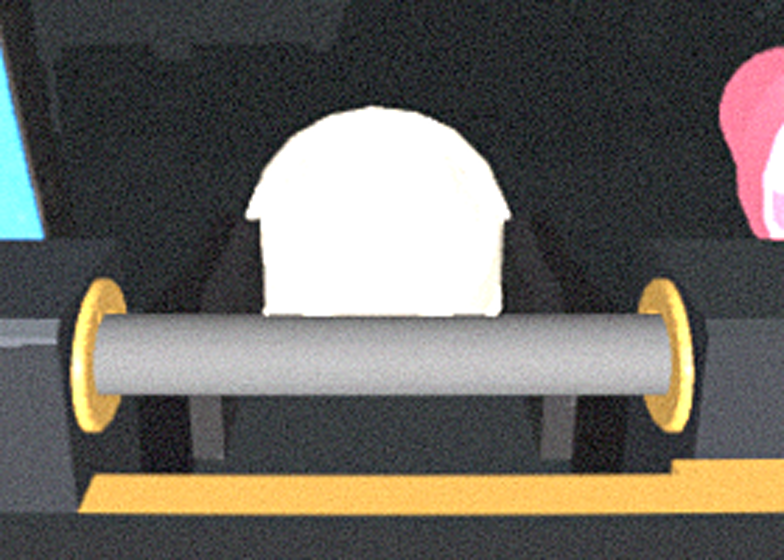

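Request:
{"method": "arm_command", "body": {"steps": [{"rot":[0,0,0],"slide":[0,0,0],"grip":0.3},{"rot":[0,0,0],"slide":[0,0,0],"grip":0.3},{"rot":[0,0,0],"slide":[0,0,0],"grip":0.3},{"rot":[0,0,0],"slide":[0,0,0],"grip":0.3},{"rot":[0,0,0],"slide":[0,0,0],"grip":0.3},{"rot":[0,0,0],"slide":[0,0,0.002],"grip":0.3},{"rot":[0,0,0],"slide":[0,0,0.004],"grip":0.3},{"rot":[0,0,0],"slide":[0,0,0.004],"grip":0.3}], "newtons": 15}}

```text
time: 8.75
ee_pos: [0.4723, -0.269, 0.0409]
eef_rot: [0.004, 1.0, -0.0, -0.0]
ft_force: [0.1, -0.3, 0.5]
width: 0.0263
grip_force: 0.0
```

```bash
python3 - <<'E'
from h import *
np.set_printoptions(precision=4,suppress=True)
w=shot('wrist');b=shot('scene');s=sensors.read_state()
im=w['pixels'][150:350,180:460];im=cv2.resize(cv2.convertScaleAbs(im,alpha=1.2,beta=10),(784,560),interpolation=cv2.INTER_CUBIC)[:,:400+140]
u,v=proj(b,[.473,-.27,.05]).astype(int);print(u,v)
j=cv2.resize(b['pixels'][v-50:v+50,u-30:u+16],(258,560),interpolation=cv2.INTER_CUBIC)
cv2.imwrite('pics/c7.png',cv2.cvtColor(np.hstack([im,j]),cv2.COLOR_RGB2BGR))
E
```

```text
387 178
```

View pics/c7.png

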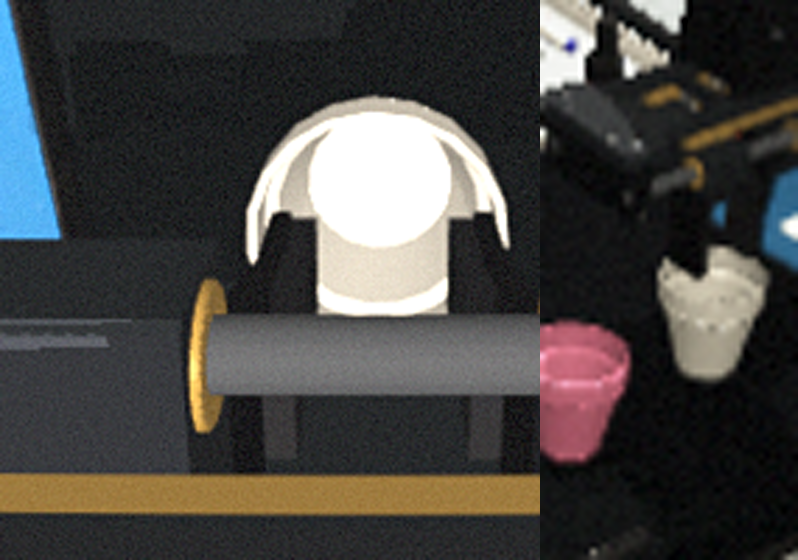

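The fingers passed through the cup's thin upper wall, so the squeeze was too hard. I go up and retry gently on the collar, at low force and with small closing steps.

Request:
{"method": "arm_command", "body": {"steps": [{"rot":[0,0,0],"slide":[0,0,0.01],"grip":0.3},{"rot":[0,0,0],"slide":[0,0,0.02],"grip":0.3},{"rot":[0,0,0],"slide":[0,0,0.03],"grip":1},{"rot":[0,0,0],"slide":[0,0,0.03],"grip":1},{"rot":[0,0,0],"slide":[0,0,0.03],"grip":1},{"rot":[0,0,0],"slide":[0,0,0.03],"grip":1},{"rot":[0,0,0],"slide":[0,0,0],"grip":1},{"rot":[0,0,0],"slide":[0,0,0],"grip":1}], "newtons": 4}}

```text
time: 9.85
ee_pos: [0.4722, -0.2689, 0.1905]
eef_rot: [0.004, 1.0, 0.0, -0.0]
ft_force: [0.2, 0.1, -1.0]
width: 0.0783
grip_force: 0.0
```

```bash
python3 - <<'E'
from h import *
np.set_printoptions(precision=4,suppress=True)
w=shot('wrist');s=sensors.read_state();print(s['time'],s['width'],s['ee_pos'])
u,v=proj(w,[.473,-.269,.02]);b,a=seg(w,u,v,90);print(b,fitcup(w,b))
E
```

```text
9.9 0.0815025833738926 [ 0.472  -0.2687  0.1901]
[np.float64(288.5), np.float64(150.5), np.float64(342.5), np.float64(204.5)] (array([ 0.4732, -0.2689]), np.float64(0.45887281375928524))
```

Request:
{"method": "arm_command", "body": {"steps": [{"rot":[0,0,0],"slide":[0.001,0,-0.03],"grip":1},{"rot":[0,0,0],"slide":[0,0,-0.04],"grip":1},{"rot":[0,0,0],"slide":[0,0,-0.04],"grip":1},{"rot":[0,0,0],"slide":[0,0,-0.03],"grip":0.75},{"rot":[0,0,0],"slide":[0,0,-0.012],"grip":0.72},{"rot":[0,0,0],"slide":[0,0,0],"grip":0.7},{"rot":[0,0,0],"slide":[0,0,0],"grip":0.68},{"rot":[0,0,0],"slide":[0,0,0],"grip":0.67}], "newtons": 4}}

```text
time: 10.9
ee_pos: [0.4742, -0.2692, 0.04]
eef_rot: [0.004, 1.0, -0.0, 0.001]
ft_force: [-0.8, 0.3, 0.5]
width: 0.0589
grip_force: 0.0
```

Request:
{"method": "arm_command", "body": {"steps": [{"rot":[0,0,0],"slide":[0,0,0],"grip":0.66},{"rot":[0,0,0],"slide":[0,0,0],"grip":0.655},{"rot":[0,0,0],"slide":[0,0,0],"grip":0.65},{"rot":[0,0,0],"slide":[0,0,0],"grip":0.645},{"rot":[0,0,0],"slide":[0,0,0],"grip":0.64},{"rot":[0,0,0],"slide":[0,0,0],"grip":0.635},{"rot":[0,0,0],"slide":[0,0,0],"grip":0.63},{"rot":[0,0,0],"slide":[0,0,0],"grip":0.625}], "newtons": 4}}

```text
time: 11.9
ee_pos: [0.4735, -0.2689, 0.0389]
eef_rot: [0.004, 1.0, 0.0, 0.0]
ft_force: [-0.1, 0.3, 1.1]
width: 0.0547
grip_force: 0.0
```

Request:
{"method": "arm_command", "body": {"steps": [{"rot":[0,0,0],"slide":[0,0,0],"grip":0.75},{"rot":[0,0,0],"slide":[0,0,0],"grip":0.75},{"rot":[0,0,0],"slide":[0,0,-0.009],"grip":0.72},{"rot":[0,0,0],"slide":[0,0,0],"grip":0.68},{"rot":[0,0,0],"slide":[0,0,0],"grip":0.66},{"rot":[0,0,0],"slide":[0,0,0],"grip":0.65},{"rot":[0,0,0],"slide":[0,0,0],"grip":0.64},{"rot":[0,0,0],"slide":[0,0,0],"grip":0.635}], "newtons": 6}}

```text
time: 12.9
ee_pos: [0.4735, -0.269, 0.03]
eef_rot: [0.004, 1.0, -0.0, 0.0]
ft_force: [0.1, -0.6, 0.6]
width: 0.0557
grip_force: 0.5
```

Request:
{"method": "arm_command", "body": {"steps": [{"rot":[0,0,0],"slide":[0,0,0],"grip":0.63},{"rot":[0,0,0],"slide":[0,0,0],"grip":0.62},{"rot":[0,0,0],"slide":[0,0,0],"grip":0.615},{"rot":[0,0,0],"slide":[0,0,0],"grip":0.61},{"rot":[0,0,0],"slide":[0,0,0],"grip":0.605},{"rot":[0,0,0],"slide":[0,0,0],"grip":0.6},{"rot":[0,0,0],"slide":[0,0,0],"grip":0.6},{"rot":[0,0,0],"slide":[0,0,0],"grip":0.6}], "newtons": 6}}

```text
time: 13.9
ee_pos: [0.4735, -0.2689, 0.0299]
eef_rot: [0.004, 1.0, -0.0, -0.0]
ft_force: [0.1, -1.5, 3.0]
width: 0.0546
grip_force: 6.0
```

Request:
{"method": "arm_command", "body": {"steps": [{"rot":[0,0,0],"slide":[0,0,0.005],"grip":0.55},{"rot":[0,0,0],"slide":[0,0,0.01],"grip":0.55},{"rot":[0,0,0],"slide":[0,0,0.02],"grip":0.55},{"rot":[0,0,0],"slide":[0,0,0.03],"grip":0.55},{"rot":[0,0,0],"slide":[0,0,0.03],"grip":0.55},{"rot":[0,0,0],"slide":[0,0,0.03],"grip":0.55},{"rot":[0,0,0],"slide":[0,0,0.02],"grip":0.55},{"rot":[0,0,0],"slide":[0,0,0],"grip":0.55}], "newtons": 6}}

```text
time: 14.9
ee_pos: [0.4745, -0.2691, 0.1775]
eef_rot: [0.004, 1.0, -0.001, 0.002]
ft_force: [0.1, 0.7, -0.1]
width: 0.0545
grip_force: 6.0
```

```bash
python3 - <<'E'
from h import *
np.set_printoptions(precision=4,suppress=True)
s=sensors.read_state();print(s['time'],s['ee_pos'],s['width'],s['grip_force'],s['ft_force'])
w=shot('wrist','w8');e=s['ee_pos']
P=rim(w,e[:2],e[2]+.026);print(P.min(0),P.max(0))
cx=(P.min(0)+P.max(0))/2;print(fitrim(w,cx[0],cx[1]-25,e[2]+.026,e[:2]))
E
```

```text
14.9 [ 0.4745 -0.2691  0.1775] 0.054453939111511265 5.999266005819663 [ 0.05    0.7181 -0.1325]
[265.4845 195.4768] [365.1956 286.7792]
(array([ 0.4696, -0.2687]), [np.float64(266.5), np.float64(186.5), np.float64(365.5), np.float64(262.5)], array([-0.7627,  0.7616,  0.0693]))
```

```bash
cat >> h.py <<'E'
def fitheld(p,u,v,z0,X0,lo=70):
    b,a=seg(p,u,v,lo)
    r=least_squares(lambda x:(cupbox(p,x,z0)-np.array(b))[:3],X0); return r.x,b,r.fun
E
python3 - <<'E'
from h import *
np.set_printoptions(precision=4,suppress=True)
s=sensors.read_state();e=s['ee_pos'];w=shot('wrist')
for dz in(.028,.03,.032): print(fitheld(w,315,215,e[2]-dz,e[:2])[::2])
b=shot('scene');t=shot('top')
for p,n in((b,'scene'),(t,'top')):
  bx=cupbox(p,e[:2],e[2]-.03);print(n,bx)
  for r in eyes.look_for('cup_a',p):print(r['bbox'],r['conf'])
E
```

```text
(array([ 0.4721, -0.2686]), array([-1.078 ,  0.1064,  1.0772]))
(array([ 0.4726, -0.2686]), array([-0.4846,  0.0472,  0.4843]))
(array([ 0.4731, -0.2686]), array([ 0.0951, -0.0091, -0.095 ]))
scene [381.2495 128.3652 401.876  153.5067]
[206.2, 246.4, 229.9, 274.3] 0.85
[381.8, 129.5, 400.9, 154.6] 0.78
top [428.3961 202.7316 455.752  229.1569]
[188.4, 214.6, 213.4, 237.5] 0.69
```

Request:
{"method": "arm_command", "body": {"steps": [{"rot":[0,0,0],"slide":[0.005,0.02,0],"grip":0.55},{"rot":[0,0,0],"slide":[0.01,0.035,0],"grip":0.55},{"rot":[0,0,0],"slide":[0.015,0.04,0],"grip":0.55},{"rot":[0,0,0],"slide":[0.015,0.04,0],"grip":0.55},{"rot":[0,0,0],"slide":[0.015,0.04,0],"grip":0.55},{"rot":[0,0,0],"slide":[0.01,0.03,0],"grip":0.55},{"rot":[0,0,0],"slide":[0,0.015,0],"grip":0.55},{"rot":[0,0,0],"slide":[0,0,0],"grip":0.55}]}}

```text
time: 16.2
ee_pos: [0.5431, -0.0477, 0.1748]
eef_rot: [0.003, 1.0, 0.0, -0.0]
ft_force: [-0.2, -1.3, -1.0]
width: 0.054
grip_force: 6.0
```

```bash
python3 - <<'E'
from h import *
np.set_printoptions(precision=4,suppress=True)
s=sensors.read_state();e=s['ee_pos'];print(s['time'],e,s['width'],s['grip_force'])
w=shot('wrist','w9')
print(fitheld(w,315,215,e[2]-.031,e[:2]))
for k in('cup_seated',):
  for r in eyes.look_for(k,w): print(r['bbox'],r['conf'])
bx=cupbox(w,[.532,.067],.022);print(bx)
E
```

```text
16.2 [ 0.5431 -0.0477  0.1748] 0.053979807798491646 5.999264860292897
(array([ 0.4957, -0.0099]), [np.float64(266.5), np.float64(108.5), np.float64(501.5), np.float64(262.5)], array([ 65.7282,  -5.217 , -61.1829]))
[406.3, 148.0, 468.1, 208.2] 0.92
[160.3, 62.3, 223.5, 122.9] 0.82
[603.9, 67.2, 640.0, 113.4] 0.56
[275.2, 130.1, 455.1, 204.4] 0.47
[404.5028 143.0576 468.3663 203.5735]
```

View pics/w9.png

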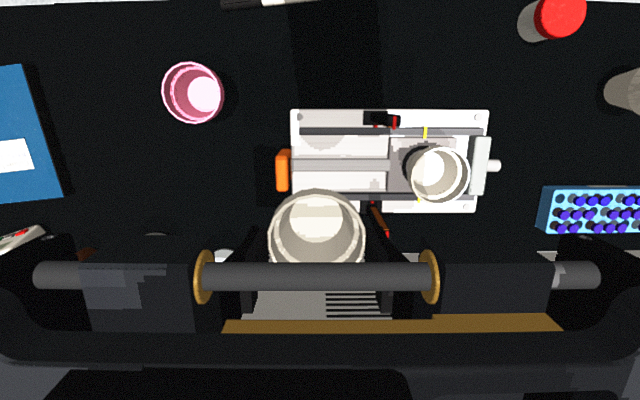

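The picture shows the held cup at (317,230), the seated cup's rim centred at about (440,174), pointers at (425,132)/(419,200), tab at (283,170), red marks at (393,120)/(383,225). I now segment the colours numerically.

```bash
cat >> h.py <<'E'
def blobs(p,h0,h1,win,mina=6,s=120,v=90):
    x0,y0,x1,y1=win; im=cv2.cvtColor(p['pixels'],cv2.COLOR_RGB2HSV)[y0:y1,x0:x1]
    m=((im[...,0]>=h0)&(im[...,0]<=h1)&(im[...,1]>s)&(im[...,2]>v)).astype(np.uint8)
    n,l,st,c=cv2.connectedComponentsWithStats(m)
    return [(c[i]+[x0,y0],st[i][:4]+[x0,y0,0,0],st[i][4]) for i in range(1,n) if st[i][4]>=mina]
E
python3 - <<'E'
from h import *
np.set_printoptions(precision=4,suppress=True)
w=shot('wrist');s=sensors.read_state();e=s['ee_pos'];print(e)
print('yellow')
for c,b,a in blobs(w,22,35,(380,110,480,230)):print(c,b,a,atz(w,*c,.022))
print('orange')
for c,b,a in blobs(w,5,21,(260,130,310,210)):print(c,b,a,atz(w,*c,.066))
print('red')
for c,b,a in blobs(w,0,4,(350,100,420,245)):print(c,b,a,atz(w,*c,.1),atz(w,*c,.022))
g=w['pixels'].astype(int);m=(g.min(2)>100)
for r in range(140,212,4): print(r,''.join('%4d'%x for x in g[r,400:480:4].mean(1)))
E
```

```text
[ 0.5432 -0.0505  0.1748]
yellow
[426.725 132.025] [425 126   5  12] 40 [0.4977 0.0696 0.022 ]
[420.6 199.2] [420 197   3   5] 10 [0.5732 0.0691 0.022 ]
orange
[284.4537 169.9437] [277 149  16  43] 551 [ 0.5288 -0.0801  0.066 ]
[293. 175.] [293 172   1   7] 7 [ 0.5339 -0.072   0.066 ]
red
[397.1296 121.6481] [395 115   5  14] 54 [0.4824 0.0172 0.1   ] [0.4866 0.037  0.022 ]
[377.5556 125.8889] [376 125   4   3] 9 [0.4857 0.0013 0.1   ] [0.4909 0.0163 0.022 ]
[374.2857 201.4286] [373 201   4   2] 7 [0.5507 0.0013 0.1   ] [0.5753 0.0163 0.022 ]
[389.6098 235.9024] [388 231   4  11] 41 [0.5836 0.0166 0.1   ] [0.6181 0.0362 0.022 ]
140  226 224 227 225 220 222 226 119 221 223 216 215 215 236 232 255 255 255  54  72
144  242 224 223 225 123 125 115 112 120 120 123 204 212 230 228 255 255 255  62  79
148  160 125 119 118  32  19  30 110 133 254 255 255 255 255 253 255 255 255  64 135
152  163 118 117  22  93 111 135 254 255 250 158 162 177 255 238 255 255 255  69 175
156  138 125  17 100 101 119 212 255 255 255 255 163 171 164 255 208 251 254  66 208
160  161 104  30 104 115 240 247 255 25
[... 365 characters left out ...]
 255 165 116 249 247
180  157 159 144 106 192 236 255 255 254 255 250 198 196 193 191 255 108 122 215 246
184  160 155 154 103 232 161 254 255 252 202 200 200 193 189 255 252 127 255 183 245
188  157 157 154 146 250 154 164 199 198 201 202 202 199 248 255 123 121 255 213 244
192   55  48  52  53 104 231 173 193 202 203 197 201 255 255 128 131 255  55 219 246
196   99 104 102  97  91 212 192 230 255 255 255 255 176 141 121 255 161 169 163 192
200  202 194 196 194 251 202 246 240 140 136 136 138 145 255 255 255 255 255 255 255
204  244 244 244 243 255 255 255 255 255 255 255 255 255 255 255 255 255 236 253 255
208  245 243 240 244 255 255 255 255 255 255 255 255 255 255 255 255 255 245 255 255
```

```bash
cat >> h.py <<'E'
def rimgrad(p,X0,z,rad=.012,rmax=255,zs=None):
    g=cv2.GaussianBlur(cv2.cvtColor(p['pixels'],cv2.COLOR_RGB2GRAY).astype(np.float32),(0,0),1.0)
    gx=cv2.Sobel(g,cv2.CV_32F,1,0);gy=cv2.Sobel(g,cv2.CV_32F,0,1);G=np.minimum(np.hypot(gx,gy),300)
    t=np.linspace(0,2*np.pi,90,endpoint=False);res=[]
    for dx in np.arange(-rad,rad+1e-6,.001):
        for dy in np.arange(-rad,rad+1e-6,.001):
            sc=0
            for r in(.028,.026):
                P=np.array([proj(p,[X0[0]+dx+r*np.cos(a),X0[1]+dy+r*np.sin(a),z]) for a in t[::2]]).astype(np.float32)
                P=P[P[:,1]<rmax]; sc+=cv2.remap(G,P[:,:1].copy(),P[:,1:].copy(),cv2.INTER_LINEAR).mean()
            res.append((sc,X0[0]+dx,X0[1]+dy))
    res=np.array(sorted(res,reverse=True));return res[:4],np.average(res[:6,1:],axis=0,weights=res[:6,0])
E
python3 - <<'E'
from h import *
np.set_printoptions(precision=4,suppress=True)
w=shot('wrist');e=sensors.read_state()['ee_pos'];print(e)
print('seated',*rimgrad(w,[.532,.068],.078)); print('held',*rimgrad(w,e[:2],e[2]+.025,rad=.008))
t=shot('top');print('top seated',*rimgrad(t,[.532,.068],.078,rmax=400));print('top held',*rimgrad(t,e[:2],e[2]+.025,rmax=400))
E
```

```text
[ 0.5433 -0.0505  0.1748]
seated [[363.0796   0.533    0.068 ]
 [362.1014   0.532    0.068 ]
 [358.4424   0.532    0.067 ]
 [353.6932   0.533    0.067 ]] [0.5322 0.0678]
held [[390.0808   0.5403  -0.0505]
 [371.8771   0.5403  -0.0495]
 [366.7273   0.5393  -0.0495]
 [361.8687   0.5423  -0.0495]] [ 0.5406 -0.05  ]
top seated [[315.7332   0.526    0.056 ]
 [312.621    0.525    0.056 ]
 [311.7612   0.523    0.056 ]
 [311.2813   0.524    0.056 ]] [0.5245 0.056 ]
top held [[181.9076   0.5353  -0.0495]
 [181.8926   0.5343  -0.0495]
 [181.0017   0.5363  -0.0485]
 [180.871    0.5353  -0.0485]] [ 0.5356 -0.0488]
```

Request:
{"method": "arm_command", "body": {"steps": [{"rot":[0,0,0],"slide":[-0.002,0.015,0],"grip":0.55},{"rot":[0,0,0],"slide":[-0.002,0.025,0],"grip":0.55},{"rot":[0,0,0],"slide":[-0.002,0.03,0],"grip":0.55},{"rot":[0,0,0],"slide":[-0.002,0.025,0],"grip":0.55},{"rot":[0,0,0],"slide":[-0.001,0.015,0],"grip":0.55},{"rot":[0,0,0],"slide":[0,0.008,0],"grip":0.55},{"rot":[0,0,0],"slide":[0,0,-0.02],"grip":0.55},{"rot":[0,0,0],"slide":[0,0,-0.02],"grip":0.55}]}}

```text
time: 17.45
ee_pos: [0.5347, 0.0684, 0.1341]
eef_rot: [0.004, 1.0, -0.0, 0.0]
ft_force: [0.5, -0.8, -0.6]
width: 0.0543
grip_force: 6.0
```

```bash
python3 - <<'E'
from h import *
np.set_printoptions(precision=4,suppress=True)
w=shot('wrist');s=sensors.read_state();e=s['ee_pos'];print(s['time'],e,s['width'],s['grip_force'],s['ft_force'])
print('held',*rimgrad(w,e[:2],e[2]+.025,rad=.008))
E
```

```text
17.5 [0.5332 0.0681 0.1313] 0.05400461837330542 5.998871300253086 [-1.9309 -0.9462 -3.3715]
held [[393.7136   0.5352   0.0691]
 [362.0882   0.5322   0.0691]
 [338.629    0.5342   0.0691]
 [324.7792   0.5332   0.0701]] [0.5329 0.0692]
```

Request:
{"method": "arm_command", "body": {"steps": [{"rot":[0,0,0],"slide":[0,-0.001,-0.01],"grip":0.55},{"rot":[0,0,0],"slide":[0,0,-0.012],"grip":0.55},{"rot":[0,0,0],"slide":[0,0,-0.012],"grip":0.55},{"rot":[0,0,0],"slide":[0,0,-0.01],"grip":0.55},{"rot":[0,0,0],"slide":[0,0,-0.006],"grip":0.55},{"rot":[0,0,0],"slide":[0,0,-0.005],"grip":0.55},{"rot":[0,0,0],"slide":[0,0,-0.004],"grip":0.55},{"rot":[0,0,0],"slide":[0,0,0],"grip":0.55}]}}

```text
time: 18.5
ee_pos: [0.5345, 0.0681, 0.0757]
eef_rot: [0.004, 1.0, 0.0, -0.0]
ft_force: [-0.3, -0.9, 0.1]
width: 0.0543
grip_force: 6.0
```

Request:
{"method": "arm_command", "body": {"steps": [{"rot":[0,0,0],"slide":[0,0,-0.002],"grip":0.55},{"rot":[0,0,0],"slide":[0,0,-0.002],"grip":0.55},{"rot":[0,0,0],"slide":[0,0,-0.001],"grip":0.55},{"rot":[0,0,0],"slide":[0,0,0],"grip":0.55},{"rot":[0,0,0],"slide":[0,0,0],"grip":0.64},{"rot":[0,0,0],"slide":[0,0,0],"grip":0.68},{"rot":[0,0,0],"slide":[0,0,0],"grip":0.8},{"rot":[0,0,0],"slide":[0,0,0],"grip":1}]}}

```text
time: 19.5
ee_pos: [0.5345, 0.0681, 0.0709]
eef_rot: [0.004, 1.0, 0.0, 0.0]
ft_force: [0.2, 0.2, -0.2]
width: 0.0714
grip_force: 0.0
```

```bash
python3 - <<'E'
from h import *
np.set_printoptions(precision=4,suppress=True)
w=shot('wrist','w10');s=sensors.read_state();e=s['ee_pos'];print(s['time'],e,s['width'],s['grip_force'],s['ft_force'])
for z in(.092,.096,.1):print(z,*rimgrad(w,[.5325,.068],z,rad=.006))
E
```

```text
19.55 [0.5345 0.0681 0.0709] 0.07563375547255304 0.0 [-1.0641 -0.0735 -0.9444]
0.092 [[340.2343   0.5345   0.068 ]
 [284.754    0.5355   0.068 ]
 [275.0433   0.5335   0.07  ]
 [274.1083   0.5315   0.068 ]] [0.5336 0.068 ]
0.096 [[341.655    0.5335   0.068 ]
 [320.4287   0.5315   0.068 ]
 [305.7974   0.5305   0.068 ]
 [282.8881   0.5335   0.069 ]] [0.5317 0.0678]
0.1 [[294.0065   0.5305   0.069 ]
 [287.1151   0.5315   0.067 ]
 [282.2502   0.5315   0.069 ]
 [282.1411   0.5275   0.068 ]] [0.531  0.0683]
```

Request:
{"method": "arm_command", "body": {"steps": [{"rot":[0,0,0],"slide":[0,0,0.005],"grip":1},{"rot":[0,0,0],"slide":[0,0,0.03],"grip":1},{"rot":[0,0,0],"slide":[0,0,0.05],"grip":1},{"rot":[0,0,0],"slide":[-0.02,0.05,0.035],"grip":1},{"rot":[0,0,0],"slide":[-0.02,0.055,0],"grip":1},{"rot":[0,0,0],"slide":[-0.02,0.055,0],"grip":1},{"rot":[0,0,0],"slide":[-0.02,0.045,0],"grip":1},{"rot":[0,0,0],"slide":[-0.007,0.02,0],"grip":1}]}}

```text
time: 20.55
ee_pos: [0.4461, 0.2949, 0.1906]
eef_rot: [0.001, 1.0, 0.0, 0.0]
ft_force: [0.6, -0.8, 0.4]
width: 0.0872
grip_force: 0.0
```

```bash
python3 - <<'E'
from h import *
np.set_printoptions(precision=4,suppress=True)
w=shot('wrist');s=sensors.read_state();e=s['ee_pos'];print(s['time'],e,s['eef_rot'],s['joint_positions'],s['width'])
for r in eyes.look_for('cup_a',w): print(r['bbox'],r['conf'],fitcup(w,r['bbox']))
u,v=proj(w,[.447,.293,.03]);b,a=seg(w,u,v,90);print(b,fitcup(w,b))
t=shot('top')
for k in('cup_seated','shuttle'):print(k,[(r['bbox'],r['conf']) for r in eyes.look_for(k,t)][:3])
for z0 in (.022,.04):print(cupbox(t,[.5325,.068],z0))
E
```

```text
20.6 [0.4454 0.2965 0.1907] [0.0008 1.     0.001  0.0001] [ 0.1697  0.2622 -0.9695  1.671   0.221   1.3243  0.7312] 0.08678796055634763
[289.8, 153.0, 340.3, 205.9] 0.86 (array([0.4495, 0.2944]), np.float64(1.2309077395481722))
[np.float64(287.5), np.float64(153.5), np.float64(340.5), np.float64(207.5)] (array([0.4506, 0.2933]), np.float64(0.29169405018359384))
cup_seated [([370.1, 220.9, 397.4, 243.5], 0.85)]
shuttle [([275.9, 189.7, 351.8, 210.0], 0.66)]
[278.3022 182.8645 301.3365 206.2918]
[277.7546 181.3565 301.2047 205.208 ]
```

Request:
{"method": "arm_command", "body": {"steps": [{"rot":[0,0,0],"slide":[0.005,-0.002,-0.03],"grip":1},{"rot":[0,0,0],"slide":[0,0,-0.04],"grip":1},{"rot":[0,0,0],"slide":[0,0,-0.04],"grip":1},{"rot":[0,0,0],"slide":[0,0,-0.035],"grip":0.8},{"rot":[0,0,0],"slide":[0,0,-0.016],"grip":0.75},{"rot":[0,0,0],"slide":[0,0,0],"grip":0.7},{"rot":[0,0,0],"slide":[0,0,0],"grip":0.68},{"rot":[0,0,0],"slide":[0,0,0],"grip":0.66}], "newtons": 6}}

```text
time: 21.8
ee_pos: [0.4539, 0.2902, 0.0302]
eef_rot: [0.004, 1.0, 0.0, 0.001]
ft_force: [-0.1, 0.1, 1.0]
width: 0.0586
grip_force: 0.1
```

Request:
{"method": "arm_command", "body": {"steps": [{"rot":[0,0,0],"slide":[0,0,0],"grip":0.65},{"rot":[0,0,0],"slide":[0,0,0],"grip":0.64},{"rot":[0,0,0],"slide":[0,0,0],"grip":0.63},{"rot":[0,0,0],"slide":[0,0,0],"grip":0.62},{"rot":[0,0,0],"slide":[0,0,0],"grip":0.61},{"rot":[0,0,0],"slide":[0,0,0],"grip":0.6},{"rot":[0,0,0],"slide":[0,0,0],"grip":0.6},{"rot":[0,0,0],"slide":[0,0,0],"grip":0.6}], "newtons": 6}}

```text
time: 22.8
ee_pos: [0.4532, 0.29, 0.0291]
eef_rot: [0.004, 1.0, 0.0, 0.0]
ft_force: [0.2, 2.5, 4.9]
width: 0.0549
grip_force: 6.1
```

Request:
{"method": "arm_command", "body": {"steps": [{"rot":[0,0,0],"slide":[0,0,0.005],"grip":0.55},{"rot":[0,0,0],"slide":[0,0,0.01],"grip":0.55},{"rot":[0,0,0],"slide":[0,0,0.02],"grip":0.55},{"rot":[0,0,0],"slide":[0,0,0.03],"grip":0.55},{"rot":[0,0,0],"slide":[0,0,0.035],"grip":0.55},{"rot":[0,0,0],"slide":[0,0,0.035],"grip":0.55},{"rot":[0,0,0],"slide":[0,0,0.015],"grip":0.55},{"rot":[0,0,0],"slide":[0,0,0],"grip":0.55}], "newtons": 6}}

```text
time: 23.8
ee_pos: [0.4534, 0.29, 0.1798]
eef_rot: [0.004, 1.0, 0.0, 0.001]
ft_force: [-0.1, 0.8, -0.2]
width: 0.0549
grip_force: 6.0
```

```bash
python3 - <<'E'
from h import *
np.set_printoptions(precision=4,suppress=True)
w=shot('wrist');s=sensors.read_state();e=s['ee_pos'];print(s['time'],e,s['width'],s['grip_force'])
for dz in(.028,.03,.032): print(fitheld(w,315,215,e[2]-dz,e[:2],90))
print('held',*rimgrad(w,e[:2],e[2]+.025,rad=.008))
E
```

```text
23.85 [0.453  0.2895 0.1786] 0.05486988157323033 5.99293968778511
(array([0.4513, 0.2906]), [np.float64(266.5), np.float64(185.5), np.float64(366.5), np.float64(262.5)], array([-0.2619,  0.0257,  0.2619]))
(array([0.4518, 0.2906]), [np.float64(266.5), np.float64(185.5), np.float64(366.5), np.float64(262.5)], array([ 0.3234, -0.0313, -0.3235]))
(array([0.4523, 0.2906]), [np.float64(266.5), np.float64(185.5), np.float64(366.5), np.float64(262.5)], array([ 0.8954, -0.0856, -0.8956]))
held [[387.473    0.449    0.2905]
 [376.9373   0.452    0.2905]
 [366.3738   0.45     0.2905]
 [363.2416   0.449    0.2895]] [0.4504 0.2902]
```

Request:
{"method": "arm_command", "body": {"steps": [{"rot":[0,0,0],"slide":[0.005,-0.02,0],"grip":0.55},{"rot":[0,0,0],"slide":[0.015,-0.035,0],"grip":0.55},{"rot":[0,0,0],"slide":[0.015,-0.04,0],"grip":0.55},{"rot":[0,0,0],"slide":[0.015,-0.04,0],"grip":0.55},{"rot":[0,0,0],"slide":[0.015,-0.04,0],"grip":0.55},{"rot":[0,0,0],"slide":[0.012,-0.03,0],"grip":0.55},{"rot":[0,0,0],"slide":[0.004,-0.017,0],"grip":0.55},{"rot":[0,0,0],"slide":[0,0,-0.02],"grip":0.55}]}}

```text
time: 24.85
ee_pos: [0.5345, 0.0668, 0.1587]
eef_rot: [0.005, 1.0, 0.0, 0.0]
ft_force: [-0.5, 0.1, -0.2]
width: 0.0552
grip_force: 6.0
```

```bash
python3 - <<'E'
from h import *
np.set_printoptions(precision=4,suppress=True)
w=shot('wrist');s=sensors.read_state();e=s['ee_pos'];print(s['time'],e,s['width'],s['grip_force'])
print('held',*rimgrad(w,e[:2],e[2]+.025,rad=.008))
E
```

```text
24.9 [0.5326 0.0674 0.1556] 0.055004648774878366 5.9923700071522035
held [[341.242    0.5336   0.0664]
 [337.7454   0.5306   0.0674]
 [325.0933   0.5306   0.0664]
 [323.8685   0.5336   0.0674]] [0.5314 0.0673]
```

Request:
{"method": "arm_command", "body": {"steps": [{"rot":[0,0,0],"slide":[0.001,0.0005,-0.014],"grip":0.55},{"rot":[0,0,0],"slide":[0,0,-0.016],"grip":0.55},{"rot":[0,0,0],"slide":[0,0,-0.012],"grip":0.55},{"rot":[0,0,0],"slide":[0,0,-0.01],"grip":0.55},{"rot":[0,0,0],"slide":[0,0,-0.006],"grip":0.55},{"rot":[0,0,0],"slide":[0,0,-0.005],"grip":0.55},{"rot":[0,0,0],"slide":[0,0,-0.003],"grip":0.55},{"rot":[0,0,0],"slide":[0,0,0],"grip":0.55}]}}

```text
time: 25.9
ee_pos: [0.535, 0.0683, 0.0929]
eef_rot: [0.004, 1.0, 0.0, -0.0]
ft_force: [-0.1, 0.2, -0.2]
width: 0.055
grip_force: 6.0
```

Request:
{"method": "arm_command", "body": {"steps": [{"rot":[0,0,0],"slide":[0,0,-0.002],"grip":0.55},{"rot":[0,0,0],"slide":[0,0,-0.0015],"grip":0.55},{"rot":[0,0,0],"slide":[0,0,0],"grip":0.55},{"rot":[0,0,0],"slide":[0,0,0],"grip":0.64},{"rot":[0,0,0],"slide":[0,0,0],"grip":0.68},{"rot":[0,0,0],"slide":[0,0,0],"grip":0.8},{"rot":[0,0,0],"slide":[0,0,0],"grip":1},{"rot":[0,0,0],"slide":[0,0,0],"grip":1}]}}

```text
time: 26.9
ee_pos: [0.5351, 0.0683, 0.0895]
eef_rot: [0.004, 1.0, 0.0, 0.0]
ft_force: [0.3, 0.2, -0.5]
width: 0.081
grip_force: 0.0
```

Request:
{"method": "arm_command", "body": {"steps": [{"rot":[0,0,0],"slide":[0,0,0],"grip":1},{"rot":[0,0,0],"slide":[0,0,0.005],"grip":1},{"rot":[0,0,0],"slide":[0,0,0.025],"grip":1},{"rot":[0,0,0],"slide":[0,0,0.04],"grip":1},{"rot":[0,0,0],"slide":[0,0,0.03],"grip":1},{"rot":[0,0,0],"slide":[0,0,0],"grip":1},{"rot":[0,0,0],"slide":[0,0,0],"grip":1},{"rot":[0,0,0],"slide":[0,0,0],"grip":1}]}}

```text
time: 27.9
ee_pos: [0.5345, 0.0681, 0.1885]
eef_rot: [0.004, 1.0, 0.0, -0.001]
ft_force: [0.5, 0.0, -0.0]
width: 0.087
grip_force: 0.0
```

```bash
python3 - <<'E'
from h import *
np.set_printoptions(precision=4,suppress=True)
w=shot('wrist','w11');s=sensors.read_state();e=s['ee_pos'];print(s['time'],e,s['width'],s['ft_force'])
for z in(.106,.11,.114,.118,.122):print(z,*rimgrad(w,[.5325,.068],z,rad=.006)[1:],rimgrad(w,[.5325,.068],z,rad=.006)[0][0])
b=shot('scene','s11')
for z in(.096,.1,.104,.108,.112,.114,.116,.12,.124):r=rimgrad(b,[.5345,.066],z,rad=.006,rmax=400);print('scene',z,r[0][0],r[1])
print([(r['bbox'],r['conf']) for r in eyes.look_for('cup_seated',b)])
for z in(.04,.058,.07):print(cupbox(b,[.5325,.068],z))
E
```

```text
27.95 [0.5346 0.0682 0.1886] 0.08689188109005931 [ 0.8598 -0.2278  0.1383]
0.106 [0.5377 0.0697] [323.4912   0.5385   0.07  ]
0.11 [0.5362 0.0692] [327.5049   0.5365   0.07  ]
0.114 [0.5347 0.0692] [311.3611   0.5345   0.067 ]
0.118 [0.533  0.0688] [306.2039   0.5335   0.069 ]
0.122 [0.531  0.0688] [298.7584   0.5295   0.07  ]
scene 0.096 [229.07     0.5285   0.072 ] [0.529 0.071]
scene 0.1 [222.1814   0.5355   0.067 ] [0.5355 0.0672]
scene 0.104 [226.0541   0.5405   0.06  ] [0.5332 0.0671]
scene 0.108 [240.8342   0.5395   0.06  ] [0.539  0.0603]
scene 0.112 [243.4839   0.5365   0.06  ] [0.5357 0.0607]
scene 0.114 [243.2231   0.5345   0.061 ] [0.5335 0.0615]
scene 0.116 [242.8566   0.5315   0.062 ] [0.531 0.063]
scene 0.12 [238.3928   0.5285   0.064 ] [0.5288 0.0623]
scene 0.124 [223.353    0.5285   0.06  ] [0.5287 0.0617]
[([351.7, 186.3, 372.0, 210.1], 0.85), ([271.0, 199.5, 288.5, 217.0], 0.8)]
[266.9606 187.1006 288.0169 213.2498]
[266.58   181.6491 287.8008 207.9903]
[266.3236 177.9688 287.6551 204.4384]
```

Request:
{"method": "arm_command", "body": {"steps": [{"rot":[0,0,0],"slide":[0,-0.015,0],"grip":1},{"rot":[0,0,0],"slide":[-0.001,-0.03,0],"grip":1},{"rot":[0,0,0],"slide":[-0.001,-0.035,0],"grip":1},{"rot":[0,0,0],"slide":[-0.001,-0.035,0],"grip":1},{"rot":[0,0,0],"slide":[0,-0.025,0],"grip":1},{"rot":[0,0,0],"slide":[0,-0.01,0],"grip":1},{"rot":[0,0,0],"slide":[0,0,0],"grip":1},{"rot":[0,0,0],"slide":[0,0,0],"grip":1}]}}

```text
time: 29.05
ee_pos: [0.5321, -0.0805, 0.1895]
eef_rot: [0.003, 1.0, 0.0, 0.0]
ft_force: [-0.8, 0.1, 0.1]
width: 0.0871
grip_force: 0.0
```

```bash
python3 - <<'E'
from h import *
np.set_printoptions(precision=4,suppress=True)
w=shot('wrist','w12');s=sensors.read_state();e=s['ee_pos'];print(s['time'],e,s['width'])
u,v=proj(w,[.53,-.081,.066]).astype(int);print(u,v)
for c,b,a in blobs(w,5,21,(u-50,v-60,u+50,v+60)):print('or',c,b,a,atz(w,*c,.066),atz(w,b[0],b[1],.066),atz(w,b[0]+b[2],b[1]+b[3],.066))
for c,b,a in blobs(w,22,35,(300,60,620,235)):print('ye',c,b,a,atz(w,*c,.022))
for c,b,a in blobs(w,0,4,(300,60,620,235)):print('red',c,b,a,atz(w,*c,.1),atz(w,*c,.022))
print('stack',rimgrad(w,[.5335,.068],.114,rad=.008))
E
```

```text
29.1 [ 0.5321 -0.0804  0.1895] 0.08682216685454211
314 178
or [314.6529 176.8244] [309 156  13  42] 484 [ 0.5283 -0.0813  0.066 ] [ 0.507  -0.0868  0.066 ] [ 0.5509 -0.0739  0.066 ]
ye [448.1892 140.4324] [446 136   5  11] 37 [0.4971 0.0698 0.022 ]
ye [440.8947 203.    ] [440 200   3   7] 19 [0.5714 0.0691 0.022 ]
red [426.549  133.9608] [424 128   6  13] 51 [0.4826 0.0172 0.1   ] [0.4899 0.0445 0.022 ]
red [401.4444 134.3333] [400 133   4   4] 9 [ 0.4829 -0.0049  0.1   ] [0.4902 0.0162 0.022 ]
red [396.25 207.  ] [395 206   4   3] 8 [ 0.5498 -0.0053  0.1   ] [0.576  0.0158 0.022 ]
stack (array([[403.066 ,   0.5335,   0.069 ],
       [397.6121,   0.5345,   0.068 ],
       [394.7184,   0.5295,   0.061 ],
       [388.171 ,   0.5325,   0.069 ]]), array([0.533 , 0.0673]))
```

Request:
{"method": "arm_command", "body": {"steps": [{"rot":[0,0,0],"slide":[-0.002,-0.001,-0.03],"grip":1},{"rot":[0,0,0],"slide":[0,0,-0.04],"grip":1},{"rot":[0,0,0],"slide":[0,0,-0.04],"grip":1},{"rot":[0,0,0],"slide":[0,0,-0.03],"grip":0.7},{"rot":[0,0,0],"slide":[0,0,-0.017],"grip":0.5},{"rot":[0,0,0],"slide":[0,0,0],"grip":0.3},{"rot":[0,0,0],"slide":[0,0,0],"grip":0.2},{"rot":[0,0,0],"slide":[0,0,0],"grip":0.15}], "newtons": 20}}

```text
time: 30.1
ee_pos: [0.5309, -0.0828, 0.0336]
eef_rot: [0.004, 1.0, -0.0, 0.001]
ft_force: [-0.2, 0.8, -0.1]
width: 0.0451
grip_force: 0.0
```

Request:
{"method": "arm_command", "body": {"steps": [{"rot":[0,0,0],"slide":[0,0,0],"grip":0.14},{"rot":[0,0,0],"slide":[0,0,0],"grip":0.13},{"rot":[0,0,0],"slide":[0,0,0],"grip":0.1},{"rot":[0,0,0],"slide":[0,0,0],"grip":0.08},{"rot":[0,0,0],"slide":[0,0,0],"grip":0.05},{"rot":[0,0,0],"slide":[0,0,0],"grip":0.05},{"rot":[0,0,0],"slide":[0,0,0],"grip":0.05},{"rot":[0,0,0],"slide":[0,0,0],"grip":0.05}], "newtons": 20}}

```text
time: 31.1
ee_pos: [0.5301, -0.0826, 0.0325]
eef_rot: [0.004, 1.0, 0.0, 0.0]
ft_force: [-0.6, 3.7, 1.9]
width: 0.0115
grip_force: 20.0
```

Request:
{"method": "arm_command", "body": {"steps": [{"rot":[0,0,0],"slide":[0,0,0],"grip":0.05},{"rot":[0,0,0],"slide":[0,-0.001,0],"grip":0.05},{"rot":[0,0,0],"slide":[0,-0.002,0],"grip":0.05},{"rot":[0,0,0],"slide":[0,-0.003,0],"grip":0.05},{"rot":[0,0,0],"slide":[0,-0.004,0],"grip":0.05},{"rot":[0,0,0],"slide":[0,-0.004,0],"grip":0.05},{"rot":[0,0,0],"slide":[0,-0.004,0],"grip":0.05},{"rot":[0,0,0],"slide":[0,-0.004,0],"grip":0.05}], "newtons": 40}}

```text
time: 32.1
ee_pos: [0.53, -0.1048, 0.0325]
eef_rot: [0.004, 1.0, 0.0, -0.0]
ft_force: [-1.5, 5.2, 5.2]
width: 0.0115
grip_force: 40.0
```

Request:
{"method": "arm_command", "body": {"steps": [{"rot":[0,0,0],"slide":[0,-0.004,0],"grip":0.05},{"rot":[0,0,0],"slide":[0,-0.004,0],"grip":0.05},{"rot":[0,0,0],"slide":[0,-0.004,0],"grip":0.05},{"rot":[0,0,0],"slide":[0,-0.004,0],"grip":0.05},{"rot":[0,0,0],"slide":[0,-0.003,0],"grip":0.05},{"rot":[0,0,0],"slide":[0,-0.002,0],"grip":0.05},{"rot":[0,0,0],"slide":[0,-0.001,0],"grip":0.05},{"rot":[0,0,0],"slide":[0,0,0],"grip":0.05}]}}

```text
time: 33.1
ee_pos: [0.5299, -0.1262, 0.0325]
eef_rot: [0.003, 1.0, 0.0, -0.0]
ft_force: [-2.5, 5.3, 5.0]
width: 0.0116
grip_force: 40.0
```

```bash
python3 - <<'E'
from h import *
np.set_printoptions(precision=4,suppress=True)
w=shot('wrist','w13');s=sensors.read_state();e=s['ee_pos'];print(s['time'],e,s['width'],s['grip_force'],s['ft_force'])
for c,b,a in blobs(w,22,35,(300,40,640,260),4):print('ye',c,b,a,atz(w,*c,.022))
for c,b,a in blobs(w,0,4,(300,40,640,260),4):print('red',c,b,a,atz(w,*c,.1),atz(w,*c,.022))
t=shot('top','t13')
for c,b,a in blobs(t,20,38,(270,165,360,230),2):print('T ye',c,b,a,atz(t,*c,.022))
for c,b,a in blobs(t,0,4,(270,165,360,230),2,100,70):print('T red',c,b,a,atz(t,*c,.1),atz(t,*c,.022))
for c,b,a in blobs(t,170,180,(270,165,360,230),2,100,70):print('T red',c,b,a,atz(t,*c,.1),atz(t,*c,.022))
E
```

```text
33.15 [ 0.5299 -0.1262  0.0325] 0.011685963284529423 40.0012868642807 [-1.8398  7.1972  4.6533]
ye [547.     170.7099] [542 161  11  20] 131 [0.497  0.0257 0.022 ]
red [533.2973 160.7838] [526 159  13   5] 37 [ 0.4764 -0.0404  0.1   ] [0.4904 0.0152 0.022 ]
T ye [307.4286 213.2857] [307 212   2   4] 7 [0.4939 0.0239 0.022 ]
T red [312. 173.] [312 171   1   5] 5 [0.5818 0.0154 0.1   ] [0.5998 0.0153 0.022 ]
T red [310.  215.5] [310 214   1   4] 4 [0.4787 0.0171 0.1   ] [0.4884 0.0172 0.022 ]
```

Request:
{"method": "arm_command", "body": {"steps": [{"rot":[0,0,0],"slide":[0,-0.001,0],"grip":0.05},{"rot":[0,0,0],"slide":[0,-0.002,0],"grip":0.05},{"rot":[0,0,0],"slide":[0,-0.003,0],"grip":0.05},{"rot":[0,0,0],"slide":[0,-0.002,0],"grip":0.05},{"rot":[0,0,0],"slide":[0,-0.001,0],"grip":0.05},{"rot":[0,0,0],"slide":[0,-0.0005,0],"grip":0.05},{"rot":[0,0,0],"slide":[0,0,0],"grip":0.05},{"rot":[0,0,0],"slide":[0,0,0],"grip":0.05}]}}

```text
time: 34.2
ee_pos: [0.5299, -0.1353, 0.0324]
eef_rot: [0.003, 1.0, 0.001, -0.0]
ft_force: [-1.8, 8.0, 4.2]
width: 0.0114
grip_force: 40.0
```

```bash
python3 - <<'E'
from h import *
np.set_printoptions(precision=4,suppress=True)
w=shot('wrist','w14');s=sensors.read_state();e=s['ee_pos'];print(s['time'],e,s['width'],s['grip_force'],s['ft_force'])
for c,b,a in blobs(w,22,35,(300,40,640,260),4):print('ye',c,b,a,atz(w,*c,.022))
for c,b,a in blobs(w,0,4,(300,40,640,260),4):print('red',c,b,a,atz(w,*c,.1),atz(w,*c,.022))
t=shot('top')
for c,b,a in blobs(t,20,38,(270,165,360,230),2):print('T ye',c,b,a,atz(t,*c,.022))
print('stack',rimgrad(w,[.5335,.0155],.114,rad=.006,rmax=250))
print('stack top',rimgrad(t,[.5315,.0155],.114,rad=.006,rmax=400))
b=shot('scene')
for z in(.104,.108,.112,.116,.12,.124):r=rimgrad(b,[.5345,.012],z,rad=.006,rmax=400);print('scene',z,r[0][0],r[1])
E
```

```text
34.25 [ 0.5299 -0.1353  0.0324] 0.011363940501822309 40.001596212387085 [-2.0924  7.447   3.8807]
ye [546.8976 170.6614] [542 161  11  20] 127 [0.4969 0.0165 0.022 ]
red [542.9091 160.0909] [536 159  15   4] 22 [ 0.4761 -0.0456  0.1   ] [0.4899 0.0125 0.022 ]
T ye [311.  212.5] [311 212   1   2] 2 [0.4962 0.0149 0.022 ]Traceback (most recent call last):
  File "<stdin>", line 8, in <module>
  File "h.py", line 53, in rimgrad
    P=P[P[:,1]<rmax]; sc+=cv2.remap(G,P[:,:1].copy(),P[:,1:].copy(),cv2.INTER_LINEAR).mean()
                          ~~~~~~~~~^^^^^^^^^^^^^^^^^^^^^^^^^^^^^^^^^^^^^^^^^^^^^^^^^^
cv2.error: OpenCV(4.12.0) /io/opencv/modules/imgproc/src/imgwarp.cpp:1703: error: (-215:Assertion failed) !_map1.empty() in function 'remap'
```

```bash
python3 - <<'E'
from h import *
np.set_printoptions(precision=4,suppress=True)
t=shot('top');b=shot('scene');print(sensors.read_state()['ee_pos'])
for z in(.096,.104,.108,.112,.116,.12,.124):
  r=rimgrad(b,[.5345,.012],z,rad=.008,rmax=400);q=rimgrad(t,[.5315,.016],z,rad=.008,rmax=400);print(z,'scene',r[0][0],r[1],'top',q[0][0],q[1])
E
```

```text
[ 0.5298 -0.1353  0.0324]
0.096 scene [314.1015   0.5405   0.011 ] [0.5405 0.0112] top [305.4774   0.5355   0.024 ] [0.5357 0.0233]
0.104 scene [316.2353   0.5305   0.017 ] [0.53   0.0175] top [305.8798   0.5345   0.024 ] [0.5338 0.0233]
0.108 scene [313.9995   0.5265   0.02  ] [0.527 0.019] top [307.4208   0.5335   0.024 ] [0.5337 0.0233]
0.112 scene [302.2141   0.5345   0.015 ] [0.5347 0.0148] top [307.1979   0.5325   0.024 ] [0.5327 0.0233]
0.116 scene [305.6235   0.5295   0.018 ] [0.5297 0.0178] top [307.1412   0.5315   0.024 ] [0.5317 0.0233]
0.12 scene [304.6484   0.5265   0.02  ] [0.527 0.019] top [307.0072   0.5315   0.024 ] [0.531  0.0237]
0.124 scene [241.1139   0.5265   0.02  ] [0.5268 0.0188] top [307.5715   0.5305   0.024 ] [0.5305 0.023 ]
```

```bash
python3 - <<'E'
from h import *
np.set_printoptions(precision=1,suppress=True)
b=shot('scene');print([(np.round(r['bbox']),round(r['conf'],2)) for r in eyes.look_for('cup_seated',b)])
B=np.array([cupbox(b,[.5335,.0155],z) for z in(.022,.04,.058)]);print(B)
l,r=int(B[:,0].min()),int(B[:,2].max())
g=b['pixels'].mean(2).astype(int)
for y in range(int(B[:,1].min())-6,int(B[:,3].max())+4):print(y,' '.join('%3d'%g[y,x] for x in range(l-6,r+7,2)))
E
```

```text
[(array([353., 188., 374., 208.]), 0.54), (array([286., 197., 302., 210.]), 0.52)]
[[283.9 186.2 304.4 211.8]
 [283.6 180.9 304.3 206.6]
 [283.4 175.5 304.2 201.4]]
169 151 153 150 148 155 156 153 149 150 152 152 153 153 152 150 154 152
170 152 150 153 154 151 154 153 153 151 154 149 153 156 148 151 152 149
171 152 151 149 153 153 150 152 151 154 149 152 152 152 155 152 150 151
172 153 153 151 151 155 153 152 153 150 151 151 154 151 151 152 147 151
173 152 151 151 150 154 152 151 155 152 151 151 149 148 153 149 150 151
174 150 152 155 152 151 154 150 152 152 150 153 149 142 150 151 148 149
175 153 152 153 151 152 149 152 152 152 150 151 149 149 144 151 151 149
176 153 154 152 107  89 147 186 207 165 197 211 174 150 150 152 150 149
177 150 155  94  55  64 186 176 190 180 187 186 167 160 151 151 151 152
178 152 154 135  21 214 165 166 175 178 177 174 166 181 155 152 151 181
179 151 153 154  17 183 159 168 176 178 175 172 165 159 171 149  98  92
180 153 153 149  70 154 160 170 251 252 214 193 165 147 224 109  40  18
181 151 150 152 207 145 181 251 249 239 236 249 251 146 232  38  17  12
[... 1676 characters left out ...]
 116  81 138 152 156 159 152 141  55  20  18 164 144
206 150  83 171 148 115  56 129 149 156 156 152 138  42  20  20 191 128
207  84 177 196 124 118  43 124 149 154 155 150 134  53  16  18 191 164
208  55 177 201 136 118  40 118 149 158 156 149 131  40  22  12 187 201
209  64 103 200 127 118  45  71 147 161 155 149  96  24  16  20 188 205
210 238  91 182 138 116  65  32 114 151 158 101  40  27  15  16 190 181
211 253 179 106 140 116  92  29  50  71  76  41  11  47  10  15 140 164
212 254 253  90 165 117  98  79  36  20  19  43  70  80  18  17 110 145
213 254 254 181 104 183  96  93  81  74  79  85 132 132  19  17 108  84
214 254 254 252  83 181 182 158  88  89 108 160 157 102  17  18  67  50
```

```bash
python3 -c "
from bench import order
print(order.close_job())"
```

```text
the job is handed in; nothing more can be done
None
```

I nested both loose cups in the seated cup, pulled the shuttle to within about 1 mm of the gate marks by camera estimate, and handed the job in while still holding the tab; the hand-in returned no verdict.

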